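# Feel out the shelf clamps and flag the loose one

## Task

One of the four clamp levers on the glass shelf's front rail has worked loose: find it by feel, pressing sideways on the orange knobs in the tightening direction (clockwise from above) up to about 15 N and never pressing on a clamp with more than 25 N. A tight lever does not budge; turn the loose one on by about 15 degrees to be sure (at least 8, never past 30, and never back), then put the red marker pin upright and fully home into the hole of that clamp and let go. Leave the green pin and everything else standing around alone.

Things in the scene. Friction and masses are not known exactly. Their poses are not given: they have to be found in the camera images.
- clamp_a: one of four identical-looking aluminium clamps (which is loose cannot be seen), fixed on the shelf's front rail, base 105 x 42 mm. Origin: on the lever's turning axis at the base's underside, 30 mm above the counter. x points from that axis to the clamp's marker hole, z up; the lever points to -x at joint value 0. Hub top 64 mm above the counter
- lever_a (a joint): clamp_a's black lever, rad: 0 at the start, grows clockwise from above (tightening, knob towards clamp +y). Dry friction holds it anywhere: a tight one holds 25 N and more at the knob, the loose one turns at 6 to 8 N (0.35 N m). Upright orange knob 16 mm across, 50 mm from the axis, clear from 63 to 96 mm above the counter (lever arm below it)
- clamp_a_hole (a point): centre of the mouth of the clamp's marker hole: 15 mm across, chamfered by 3 mm, 24 mm deep, 60 mm from the lever axis along the clamp's x, its mouth 60 mm above the counter in a 40 x 42 mm block
- clamp_b: one of four identical-looking aluminium clamps (which is loose cannot be seen), fixed on the shelf's front rail, base 105 x 42 mm. Origin: on the lever's turning axis at the base's underside, 30 mm above the counter. x points from that axis to the clamp's marker hole, z up; the lever points to -x at joint value 0. Hub top 64 mm above the counter
- lever_b (a joint): clamp_b's black lever, rad: 0 at the start, grows clockwise from above (tightening, knob towards clamp +y). Dry friction holds it anywhere: a tight one holds 25 N and more at the knob, the loose one turns at 6 to 8 N (0.35 N m). Upright orange knob 16 mm across, 50 mm from the axis, clear from 63 to 96 mm above the counter (lever arm below it)
- clamp_b_hole (a point): centre of the mouth of the clamp's marker hole: 15 mm across, chamfered by 3 mm, 24 mm deep, 60 mm from the lever axis along the clamp's x, its mouth 60 mm above the counter in a 40 x 42 mm block
- clamp_c: one of four identical-looking aluminium clamps (which is loose cannot be seen), fixed on the shelf's front rail, base 105 x 42 mm. Origin: on the lever's turning axis at the base's underside, 30 mm above the counter. x points from that axis to the clamp's marker hole, z up; the lever points to -x at joint value 0. Hub top 64 mm above the counter
- lever_c (a joint): clamp_c's black lever, rad: 0 at the start, grows clockwise from above (tightening, knob towards clamp +y). Dry friction holds it anywhere: a tight one holds 25 N and more at the knob, the loose one turns at 6 to 8 N (0.35 N m). Upright orange knob 16 mm across, 50 mm from the axis, clear from 63 to 96 mm above the counter (lever arm below it)
- clamp_c_hole (a point): centre of the mouth of the clamp's marker hole: 15 mm across, chamfered by 3 mm, 24 mm deep, 60 mm from the lever axis along the clamp's x, its mouth 60 mm above the counter in a 40 x 42 mm block
- clamp_d: one of four identical-looking aluminium clamps (which is loose cannot be seen), fixed on the shelf's front rail, base 105 x 42 mm. Origin: on the lever's turning axis at the base's underside, 30 mm above the counter. x points from that axis to the clamp's marker hole, z up; the lever points to -x at joint value 0. Hub top 64 mm above the counter
- lever_d (a joint): clamp_d's black lever, rad: 0 at the start, grows clockwise from above (tightening, knob towards clamp +y). Dry friction holds it anywhere: a tight one holds 25 N and more at the knob, the loose one turns at 6 to 8 N (0.35 N m). Upright orange knob 16 mm across, 50 mm from the axis, clear from 63 to 96 mm above the counter (lever arm below it)
- clamp_d_hole (a point): centre of the mouth of the clamp's marker hole: 15 mm across, chamfered by 3 mm, 24 mm deep, 60 mm from the lever axis along the clamp's x, its mouth 60 mm above the counter in a 40 x 42 mm block
- red_pin: marker pin: steel stem 12 mm across and 22 mm long, red round head 22 mm across and 34 mm tall above it, 56 mm and 40 g in all. Origin: centre of the stem's lower end, z up along the pin. Starts upright in the pin block, head resting on it 30 mm above the counter. In a clamp's hole it is fully home when the head rests on the block (stem end 22 mm below the hole's mouth)
- green_pin: marker pin: steel stem 12 mm across and 22 mm long, green round head 22 mm across and 34 mm tall above it, 56 mm and 40 g in all. Origin: centre of the stem's lower end, z up along the pin. Starts upright in the pin block, head resting on it 30 mm above the counter, 60 mm from the red one. A bystander
- pin_block: fixed wooden block 100 x 44 x 30 mm on the counter with two 15 mm holes on its long (x) axis: red pin at x = +30 mm, green pin at -30 mm. Origin: centre of its underside
- shelf: fixed low glass shelf with a stainless front rail, 50 mm wide, 660 mm long (y), 30 mm tall, the glass behind it (+x) equally high. Origin: under the middle of the rail
- tray_truffles: clear tray 100 x 150 x 26 mm of dark truffles standing on the glass, origin at its underside. A bystander
- tray_orange: clear tray 100 x 150 x 26 mm of orange bonbons standing on the glass, origin at its underside. A bystander
- tray_squares: clear tray 100 x 150 x 26 mm of brown chocolate squares standing on the glass, origin at its underside. A bystander
- gift_box: dark and blue gift box with a gold band, 104 x 79 x 41 mm, on the counter, origin at its underside. A bystander
- spatula: spatula lying on the counter. A bystander
Not all that is in view belongs to the job. There is more than one size of the red_pin; the job needs the smallest.

How it is judged:
By the outcome, as a careful person would: the job done as asked, in the order asked, and still so for the second after the job is handed in, with the robot touching nothing.
It also fails if it takes over 72 s, if anything falls off the work surface, if the arm or the gripper's body presses on something with over 40 N, if the wrist force passes 120 N, or if a joint passes its speed limit or range.

## Robot

A 6-joint arm with a two-finger parallel gripper is mounted at the origin on the work surface. World frame = base frame: x ahead of the robot, y to its left, z up, the work surface at z = 0. Lengths are in mm, angles in rad, forces in N, time in s.
With the tool pointing down it reaches from about 275 to 1000 mm from the base axis. Payload 8.4 kg.
Tool frame: the origin (TCP) lies between the finger pads; the fingertips stand r.finger_overhang ahead of it and the grasp point (between the pads) is the TCP (r.finger_overhang is the distance from the TCP to the fingertips, in mm); z points along the fingers, y is the line along which they close (so a half turn about z gives the same grasp; the last joint's range is limited). The gripper opens to 85 mm and grips with 20 to 120 N. Pads are 22 mm wide; open, the fingers measure 114 mm over their backs; the gripper's body (76 mm by 85 mm) begins 54 mm behind the grasp point. The pads swing forward as they close: fully open they stand 13 mm farther back than shut.
Start: joints at [-1.345, 0.353, 1.633, -0, 1.155, -0.002], TCP at [141.145, -608.856, 250.281] pointing down, gripper open.
Joint ranges: [-2.63, 2.63], [-0.92, 2.1], [0.06, 2.66], [-1.3, 4.44], [0, 2.69], [-3.02, 3.02]. Speed limits (rad/s): [2.22, 2.22, 2.79, 3.14, 3.14, 3.14].

## Interface

Orientations are given as [roll, pitch, yaw] about the fixed x, y, z axes, in that order (R = Rz(yaw) Ry(pitch) Rx(roll)).
In Python, from rig import r, cams, sign_off gives the robot as it stands.
- The arm moves only by the shell command python3 -m crank 'ROWS' [FORCE]. ROWS is JSON, a list of rows, each a list of 7 numbers: the shift along the tool's x, y, z in m, then the turn, a rotation vector about the tool's x, y, z in rad, then the closure, from 0 (fully open) to 1 (shut). In form: [[dx, dy, dz, ax, ay, az, gripper], ...]. A call has 1 to 5 rows; each row is the pose to reach, as a shift and turn from the pose commanded when the call began, along the tool's axes at that moment; what a row does not reach only later rows make up. A row lasts 1/10 s, in which the tool goes at most 50 mm and 8.59 degrees, less where a joint would pass 70% of its speed; a pose out of reach is approached as far as the arm can. A call with a gripper value outside its range is refused whole. The fingers move at their own pace and stop on an object; FORCE is the grip in N (left out, the last holds). Time passes only in rows, so rows that repeat a pose let the fingers close. It gives the time, the measured TCP pose, the force, the opening and the grip force at its end, in the units of the state.
- r.sense(): the state, without advancing time (a new reading comes with each control period).
- cams.grab_frame(name): name is "side" or "top"; returns a dict with "image" (384x512x3 uint8, red, green, blue), "fx", "fy", "cx", "cy" (pixels), "D" ([k1, k2, p1, p2, k3] as OpenCV has them; the pictures are not rectified), "position" and "orientation" of the camera in the world. Camera axes: x right, y down, z forward; pixel columns grow to the right and rows downward; lengths in mm; the calibration is good to about 2 mm. A picture is of the moment at which its call begins. There is no depth.
- sign_off(): hands the job in; it is judged then, once.
The state is a dict: "clock": time; "qpos": joint angles; "qvel": joint speeds; "joint_efforts": joint torques, N m; "eef_pos": TCP position; "tcp_rot": TCP orientation; "contact_force": force on the tool from outside, world axes, zero at the start; "wrist_torque": the same for the moment, N m; "opening": opening from 0.0 (shut) to 1.0 (fully open); "grasp_force": force on a finger pad.
Only numpy, scipy, OpenCV 4.12 (cv2) and the standard library are available. Lean on these libraries where they do the work, as an engineer would, in place of code of your own. Each camera call takes 0.05 s, during which the arm holds its last target. There are 200 camera calls.

## Working session

There is one attempt and no reset: what is moved stays moved. The work goes in short steps, Python scripts to look and compute and a shell command to move; the robot and the scene stay as the last step left them, time stands still between calls to the robot, and variables do not carry over. Pictures are saved under pics/ and viewed, at most 10 in all, crops included, and the job is handed in when it is done.

```bash
mkdir -p pics; ls; python3 - <<'E'
from rig import r,cams
import cv2
print(r.sense(), r.finger_overhang)
for n in("top","side"):
    f=cams.grab_frame(n)
    print(n,{k:v for k,v in f.items() if k!="image"})
    cv2.imwrite(f"pics/{n}0.png",cv2.resize(f["image"][:,:,::-1],(800,600),interpolation=cv2.INTER_CUBIC))
E
```

```text
pics
{'clock': 0.0, 'qpos': array([-1.34537486e+00,  3.53649710e-01,  1.63411434e+00,  3.65149061e-05,
        1.15518612e+00, -2.40341665e-03]), 'qvel': array([-9.31256518e-05,  8.27891528e-06,  1.03417536e-03, -3.68813320e-04,
       -5.29943527e-04, -1.05293858e-03]), 'joint_efforts': array([ 3.64986110e-03, -6.05236530e+01, -3.42056036e+01,  3.87881232e-05,
        9.39180551e-03, -2.78488656e-06]), 'eef_pos': array([ 141.07343936, -608.42508981,  249.56915101]), 'tcp_rot': array([-3.14023522e+00, -3.66489253e-05,  2.27810097e-01]), 'contact_force': array([-0.41520367,  0.42694319,  0.42068513]), 'wrist_torque': array([-0.02727589, -0.02575423, -0.00468149]), 'grasp_force': 0.0, 'opening': 0.9976061472347535} 19.0
top {'fx': 420.6593344864805, 'fy': 420.6593344864805, 'cx': 255.54494393214773, 'cy': 184.98234287172122, 'D': array([-0.06992727,  0.        ,  0.        ,  0.        ,  0.        ]), 'position': array([ 393.08721755,  -27.20034549, 1335.24360848]), 'orientation': array([-3.07472539,  0.01783369, -1.56185432])}
side {'fx': 496.61294190572573, 'fy': 496.61294190572573, 'cx': 254.94975200812132, 'cy': 195.1857407208361, 'D': array([-0.13595912,  0.        ,  0.        ,  0.        ,  0.        ]), 'position': array([ 114.45255039, -942.70044242,  683.5616417 ]), 'orientation': array([-2.11715954,  0.00539493, -0.37805511])}
```

View pics/top0.png

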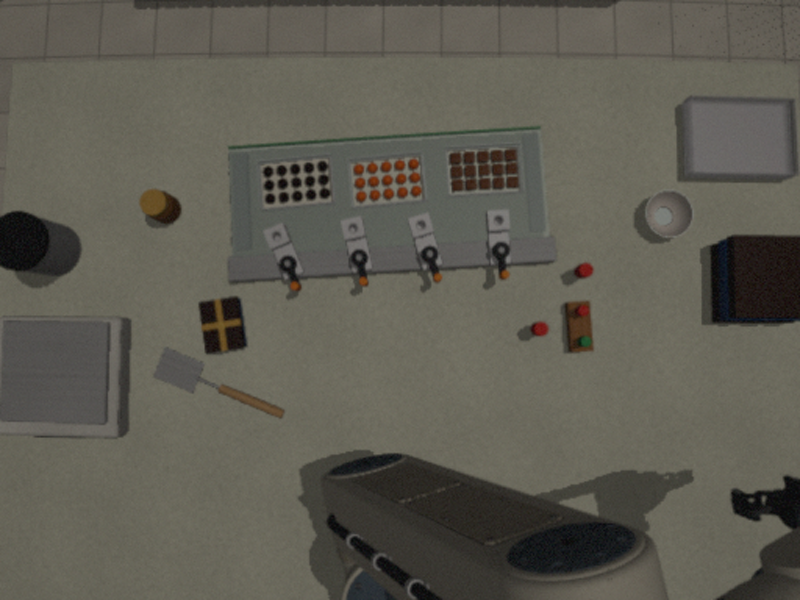

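View pics/side0.png

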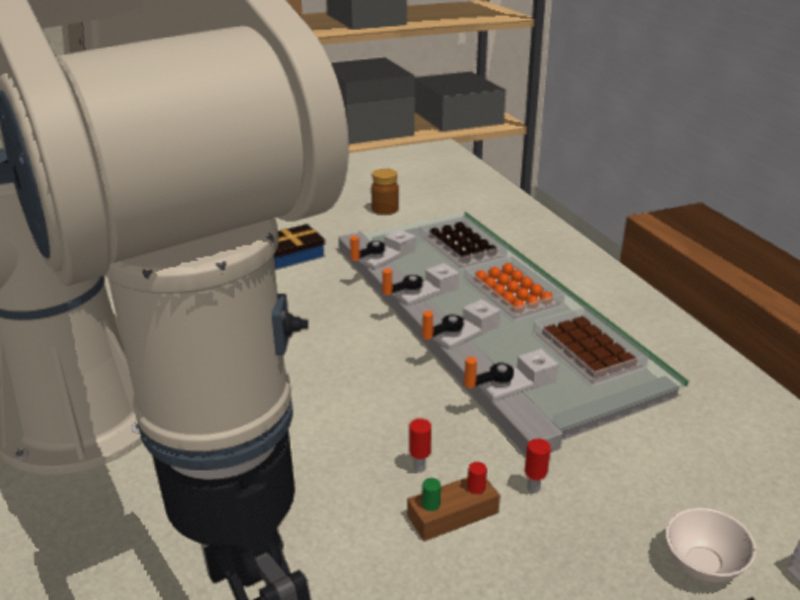

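The top view shows four clamps with hubs near (288,264), (359,259), (430,255) and (501,251). The pin block is at (579,327), with the red pin at (583,311) and the green at (585,341). The two loose red pins standing at (585,270) and (540,329) are larger decoys. I'll enlarge a crop to read positions.

```bash
cat > h.py <<'E'
import cv2,numpy as np
from scipy.spatial.transform import Rotation as R
from rig import r,cams
def crop(n,x0,y0,w,h,s,name):
    f=cams.grab_frame(n); im=f["image"][y0:y0+h,x0:x0+w,::-1]
    cv2.imwrite(f"pics/{name}.png",np.clip(cv2.resize(im,None,fx=s,fy=s,interpolation=cv2.INTER_CUBIC)*1.5,0,255).astype(np.uint8)); return f
def ray(f,u,v):
    K=np.array([[f["fx"],0,f["cx"]],[0,f["fy"],f["cy"]],[0,0,1]])
    x,y=cv2.undistortPoints(np.array([[[u,v]]],float),K,f["D"])[0,0]
    return R.from_euler("xyz",f["orientation"]).apply([x,y,1])
def onz(f,u,v,z):
    d=ray(f,u,v); p=f["position"]; return p+d*(z-p[2])/d[2]
def proj(f,P):
    K=np.array([[f["fx"],0,f["cx"]],[0,f["fy"],f["cy"]],[0,0,1]])
    Rt=R.from_euler("xyz",f["orientation"]).inv().as_matrix()
    return cv2.projectPoints(np.atleast_2d(np.array(P,float)),cv2.Rodrigues(Rt)[0],-Rt@f["position"],K,f["D"])[0][:,0]
E
python3 - <<'E'
from h import *
crop("top",165,132,200,70,4,"c1")
crop("top",310,160,90,70,8,"c2")
E
```

```text
(no output)
```

View pics/c1.png

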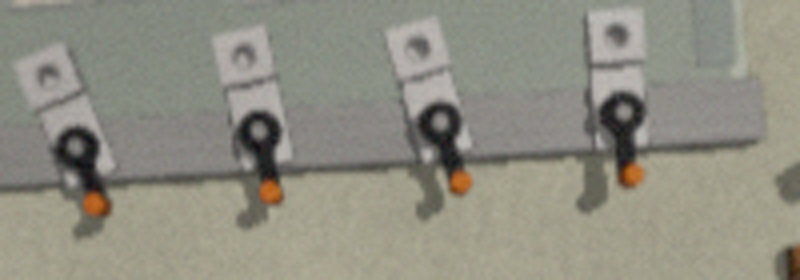

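View pics/c2.png

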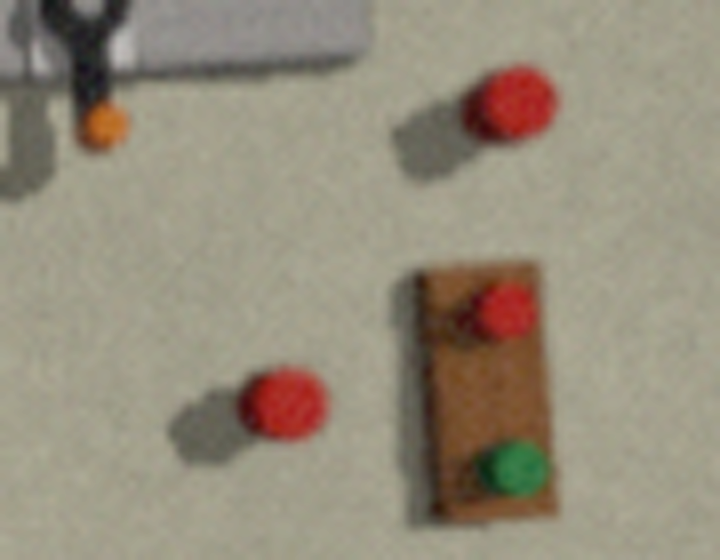

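```bash
python3 - <<'E'
from h import *
f=cams.grab_frame("top")
P=lambda a,b,x0,y0,s,z: onz(f,x0+(a+.5)/s-.5,y0+(b+.5)/s-.5,z)[:2]
H=[(49,73),(244,57),(417,46),(617,35)];U=[(75,147),(259,130),(440,121),(622,111)];K=[(97,204),(271,192),(460,182),(632,174)]
for h,u,k in zip(H,U,K):
    h,u,k=P(*h,165,132,4,60),P(*u,165,132,4,64),P(*k,165,132,4,94)
    d=h-k; d/=np.linalg.norm(d); 
    c=(h-60*d+u+k+50*d)/3
    print("hole",h.round(1),"hub",u.round(1),"knob",k.round(1),"len",np.linalg.norm(h-u).round(1),np.linalg.norm(u-k).round(1),"yaw",np.degrees(np.arctan2(d[1],d[0])).round(1),"fit c",c.round(1),"hole",(c+60*d).round(1),"knob",(c-50*d).round(1))
for n,a,z in [("red",(507,309),64),("green",(520,467),64),("big1",(517,103),75),("big2",(291,403),75)]: print(n,P(*a,310,160,8,z).round(1))
for a in [(416,268),(541,262),(557,510),(438,520)]: print("blk",P(*a,310,160,8,30).round(1))
E
```

```text
hole [584.6 239.2] hub [527.1 217.1] knob [481.5 194. ] len 61.6 51.2 yaw 23.7 fit c [528.  215.4] hole [583.  239.5] knob [482.3 195.3]
hole [597.7  89.1] hub [541.   76.5] knob [491.4  64.5] len 58.0 51.1 yaw 13.0 fit c [540.1  75.9] hole [598.6  89.5] knob [491.4  64.7]
hole [607.  -43.3] hub [548.9 -61.1] knob [499.9 -75.4] len 60.8 51.0 yaw 16.7 fit c [548.7 -60.9] hole [606.2 -43.7] knob [500.8 -75.2]
hole [ 616.6 -196.3] hub [ 557.5 -199.4] knob [ 506.8 -202.6] len 59.1 50.8 yaw 3.3 fit c [ 557.  -199.6] hole [ 616.9 -196.1] knob [ 507.1 -202.5]
red [ 440.7 -359.2]
green [ 381.2 -363.7]
big1 [ 517.9 -360.9]
big2 [ 404.6 -275. ]
blk [ 457.7 -332.7]
blk [ 460.4 -381.6]
blk [ 364.3 -387. ]
blk [ 360.2 -340.7]
```

```bash
cat > to.py <<'E'
# usage: to.py x y z yaw_deg : shift/turn in tool axes from sensed pose
import sys
from h import *
def st():
    s=r.sense(); print("t%.2f"%s["clock"],"pos",s["eef_pos"].round(1),"rpy",s["tcp_rot"].round(3),"F",s["contact_force"].round(1),"M",s["wrist_torque"].round(2),"open%.3f grip%.1f"%(s["opening"],s["grasp_force"]),"q",s["qpos"].round(2)); return s
s=st()
if len(sys.argv)>4:
    x,y,z,w=map(float,sys.argv[1:])
    Rt=R.from_euler("xyz",s["tcp_rot"]); G=R.from_euler("xyz",[np.pi,0,np.radians(w)])
    print("shift m",(Rt.inv().apply(np.array([x,y,z])-s["eef_pos"])/1000).round(4),"turn",(Rt.inv()*G).as_rotvec().round(3))
E
python3 -m crank '[[0.442,-0.281,0,0,0,0,1],[0.442,-0.281,0,0,0,0,1],[0.442,-0.281,0,0,0,0,1],[0.442,-0.281,0,0,0,0,1],[0.442,-0.281,0,0,0,0,1]]'
python3 to.py 508.9 -235 200 3.3
```

```text
clock: 0.75
eef_pos: [317.4, -429.0, 250.4]
tcp_rot: [3.141, -0.0, 0.227]
contact_force: [0.5, 0.2, 0.4]
opening: 0.145
grasp_force: 0.0
t0.75 pos [ 317.4 -429.   250.4] rpy [ 3.141 -0.     0.227] F [0.5 0.2 0.4] M [-0.01 -0.01  0.04] open0.145 grip0.0 q [-0.94  0.21  1.83  0.    1.1   0.41]
shift m [ 0.2303 -0.1459  0.0504] turn [ 0.   -0.    0.17]
```

```bash
python3 -m crank '[[0.230,-0.146,0,0,0,0.17,1],[0.230,-0.146,0,0,0,0.17,1],[0.230,-0.146,0,0,0,0.17,1],[0.230,-0.146,0,0,0,0.17,1],[0.230,-0.146,0,0,0,0.17,1]]' >/dev/null
python3 -m crank '[[0.03,-0.02,0.08,0,0,0,1],[0.03,-0.02,0.1,0,0,0,1]]' >/dev/null
python3 to.py 508.9 -235 90 3.3
```

```text
t1.45 pos [ 518.7 -234.   157.2] rpy [ 3.139 -0.005  0.06 ] F [ 0.9 -0.1 -1. ] M [0.01 0.03 0.1 ] open-0.003 grip0.0 q [-0.43  0.37  1.84  0.    0.92  1.08]
shift m [-0.0102  0.0002  0.0671] turn [ 0.002 -0.005  0.003]
```

```bash
python3 -m crank '[[-0.01,0,0.04,0,0,0,1],[-0.01,0,0.066,0,0,0,1],[-0.01,0,0.066,0,0,0,1]]' >/dev/null
python3 to.py 508.9 -235 90 3.3
python3 -m crank '[[0,-0.004,0,0,0,0,1],[0,-0.006,0,0,0,0,1]]' | grep -E "pos|force"
```

```text
t1.75 pos [ 503.2 -234.4   87.1] rpy [-3.138  0.006  0.058] F [-0.2  0.6  0.1] M [-0.04 -0.02 -0.02] open-0.001 grip0.0 q [-0.44  0.46  1.9   0.    0.79  1.07]
shift m [ 0.0056  0.0009 -0.0029] turn [-0.003  0.006  0.   ]
eef_pos: [506.6, -230.1, 92.4]
contact_force: [0.4, 0.1, 0.3]
grasp_force: 0.0
```

```bash
python3 -m crank '[[0,-0.001,0,0,0,0,1],[0,-0.002,0,0,0,0,1]]' | grep -E "pos|contact"
python3 -m crank '[[0,-0.001,0,0,0,0,1],[0,-0.001,0,0,0,0,1]]' | grep -E "pos|contact"
python3 -m crank '[[0,-0.001,0,0,0,0,1],[0,-0.001,0,0,0,0,1]]' | grep -E "pos|contact"
```

```text
eef_pos: [506.1, -228.1, 92.0]
contact_force: [0.9, 0.4, -0.2]
eef_pos: [505.4, -226.8, 91.1]
contact_force: [0.1, -0.8, -0.3]
eef_pos: [505.1, -225.7, 90.6]
contact_force: [-0.1, -0.1, -0.3]
```

```bash
for i in 1; do python3 -m crank '[[0,-0.001,0,0,0,0,1],[0,-0.001,0,0,0,0,1]]' | grep -E "pos|contact"; done
python3 -m crank '[[0,-0.0007,0,0,0,0,1],[0,-0.0007,0,0,0,0,1]]' | grep -E "pos|contact"

```

```text
eef_pos: [505.1, -225.4, 90.7]
contact_force: [-1.3, -4.1, -0.5]
eef_pos: [505.2, -225.2, 90.7]
contact_force: [-1.5, -8.3, -1.5]
```

```bash
python3 -m crank '[[0,-0.0007,0,0,0,0,1],[0,-0.0007,0,0,0,0,1]]' | grep -E "pos|contact"

```

```text
eef_pos: [505.2, -225.0, 90.8]
contact_force: [-1.7, -10.9, -1.6]
```

```bash
python3 -m crank '[[0,-0.0007,0,0,0,0,1],[0,-0.0007,0,0,0,0,1]]' | grep -E "pos|contact"

```

```text
eef_pos: [505.3, -224.9, 90.8]
contact_force: [-1.3, -13.8, -2.0]
```

Tight: about 14 N and it doesn't budge. On to the next clamp.

```bash
python3 -m crank '[[0,0.012,0,0,0,0,1],[0,0.012,-0.045,0,0,0,1],[0,0.012,-0.045,0,0,0,1]]' >/dev/null
python3 to.py 509.3 -103.5 135 16.7
```

```text
t3.65 pos [ 508.2 -236.1  139.5] rpy [ 3.139 -0.006  0.057] F [0.4 0.8 0.2] M [ 0.02 -0.01  0.01] open0.004 grip0.0 q [-0.44  0.38  1.87  0.    0.88  1.08]
shift m [ 0.0086 -0.1324  0.0043] turn [ 0.003 -0.005 -0.234]
```

```bash
python3 -m crank '[[0.004,-0.045,0,0,0,-0.1,1],[0.009,-0.09,0,0,0,-0.2,1],[0.009,-0.132,0,0,0,-0.234,1],[0.009,-0.132,0,0,0,-0.234,1]]' >/dev/null
python3 to.py 509.3 -103.5 91 16.7
```

```text
t4.05 pos [506.2 -98.4 135.3] rpy [-3.14e+00  1.00e-03  2.96e-01] F [ 0.1  0.4 -0.3] M [ 0.04 -0.   -0.01] open-0.002 grip0.0 q [-0.2   0.33  1.96  0.    0.85  1.08]
shift m [0.0015 0.0058 0.0443] turn [-0.002  0.001  0.004]
```

```bash
python3 -m crank '[[0,0.003,0,0,0,0,1],[0,0.003,0.044,0,0,0,1],[0,0.003,0.044,0,0,0,1]]' >/dev/null
python3 to.py 509.3 -103.5 91 16.7
```

```text
t4.35 pos [ 505.3 -105.8   88.1] rpy [-3.138  0.006  0.29 ] F [-2.   0.3  0.7] M [ 0.03 -0.01 -0.03] open-0.006 grip0.0 q [-0.21  0.41  1.99 -0.    0.75  1.07]
shift m [ 0.0045 -0.001  -0.0029] turn [-0.003  0.006 -0.001]
```

```bash
python3 -m crank '[[0.003,-0.003,-0.001,0,0,0,1],[0.003,-0.005,-0.001,0,0,0,1],[0.003,-0.005,-0.001,0,0,0,1]]' | grep -E "pos|contact"
python3 -m crank '[[0,-0.001,0,0,0,0,1],[0,-0.001,0,0,0,0,1]]' | grep -E "pos|contact"
python3 -m crank '[[0,-0.0007,0,0,0,0,1],[0,-0.0007,0,0,0,0,1]]' | grep -E "pos|contact"
python3 -m crank '[[0,-0.0007,0,0,0,0,1],[0,-0.0007,0,0,0,0,1]]' | grep -E "pos|contact"
```

```text
eef_pos: [510.2, -99.9, 94.0]
contact_force: [-0.4, -0.1, -0.2]
eef_pos: [509.3, -98.7, 93.3]
contact_force: [-0.6, -0.1, -0.1]
eef_pos: [508.8, -97.9, 92.8]
contact_force: [0.1, 0.8, 0.1]
eef_pos: [508.6, -97.2, 92.6]
contact_force: [0.9, 0.5, 0.3]
```

```bash
python3 -m crank '[[0,-0.001,0,0,0,0,1],[0,-0.001,0,0,0,0,1]]' | grep -E "pos|contact"
python3 -m crank '[[0,-0.001,0,0,0,0,1],[0,-0.001,0,0,0,0,1]]' | grep -E "pos|contact"
```

```text
eef_pos: [508.3, -96.3, 92.6]
contact_force: [-0.2, -0.0, 0.1]
eef_pos: [508.3, -95.9, 92.7]
contact_force: [-0.2, -4.7, -1.1]
```

```bash
python3 -m crank '[[0,-0.001,0,0,0,0,1],[0,-0.001,0,0,0,0,1]]' | grep -E "pos|contact"
```

```text
eef_pos: [508.0, -95.2, 92.7]
contact_force: [0.7, -6.7, -0.7]
```

```bash
python3 -m crank '[[0,-0.001,0,0,0,0,1],[0,-0.001,0,0,0,0,1]]' | grep -E "pos|contact"
python3 -m crank '[[0,-0.0005,0,0,0,0,1],[0,-0.0005,0,0,0,0,1]]' | grep -E "pos|contact"
```

```text
eef_pos: [507.6, -94.3, 92.7]
contact_force: [0.2, -7.3, -0.8]
eef_pos: [507.5, -93.8, 92.7]
contact_force: [0.0, -7.9, -0.3]
```

Loose: the force holds at about 7.5 N while it yields. I'll turn it on to about 15°.

```bash
python3 -m crank '[[0,-0.001,0,0,0,0,1],[0,-0.002,0,0,0,0,1],[0,-0.003,0,0,0,0,1],[0,-0.004,0,0,0,0,1],[0,-0.005,0,0,0,0,1]]' | grep -E "pos|contact"
python3 -m crank '[[0,-0.001,0,0,0,0,1],[0,-0.002,0,0,0,0,1],[0,-0.003,0,0,0,0,1],[0,-0.004,0,0,0,0,1],[0,-0.005,0,0,0,0,1]]' | grep -E "pos|contact"; python3 to.py
```

```text
eef_pos: [505.7, -89.1, 92.6]
contact_force: [-1.0, -7.8, 0.7]
eef_pos: [504.3, -84.2, 92.6]
contact_force: [-0.7, -6.9, -0.3]
t7.25 pos [504.3 -84.2  92.6] rpy [3.14e+00 1.00e-03 2.92e-01] F [-0.7 -6.9 -0.3] M [-1.17  0.14  0.05] open-0.001 grip3.5 q [-0.17  0.39  2.   -0.    0.75  1.11]
```

```bash
python3 -m crank '[[0,0.006,0,0,0,0,1],[0,0.014,0,0,0,0,1],[0,0.014,-0.045,0,0,0,1],[0,0.014,-0.075,0,0,0,1],[0,0.014,-0.075,0,0,0,1]]' >/dev/null; python3 to.py 440.6 -358.8 160 4
```

```text
t7.75 pos [511.3 -97.7 171.5] rpy [ 3.139 -0.006  0.291] F [ 0.4 -0.3  0.6] M [ 0.02 -0.04  0.04] open-0.001 grip0.0 q [-0.19  0.28  1.93  0.    0.92  1.09]
shift m [-0.1428  0.2297  0.0112] turn [ 0.002 -0.006  0.222]
```

```bash
python3 -m crank '[[-0.143,0.230,0,0,0,0.222,0.4],[-0.143,0.230,0,0,0,0.222,0.4],[-0.143,0.230,0,0,0,0.222,0.4],[-0.143,0.230,0,0,0,0.222,0.4],[-0.143,0.230,0,0,0,0.222,0.4]]' >/dev/null; python3 -m crank '[[0,0.018,0,0,0,0,0.4],[0,0.018,0,0,0,0,0.4],[0,0.018,0,0,0,0,0.4]]' >/dev/null; python3 to.py 440.6 -358.8 110 4
python3 - <<'E'
from h import *
f=crop("top",230,130,170,120,4.5,"c3")
print(proj(f,[[482.3,195.3,96],[491.4,64.7,96],[500.8,-75.2,96],[507.1,-202.5,96]]).round(1))
E
```

```text
t8.55 pos [ 444.2 -355.5  166.9] rpy [-3.14e+00  1.00e-03  6.90e-02] F [ 0.5  1.  -1. ] M [-0.01 -0.01  0.01] open0.599 grip0.0 q [-0.68  0.36  1.83  0.    0.95  0.82]
shift m [-0.0038  0.0032  0.0569] turn [-0.001  0.001 -0.001]
[[188.3 182.3]
 [232.3 179.6]
 [279.6 176.8]
 [322.7 175. ]]
```

View pics/c3.png

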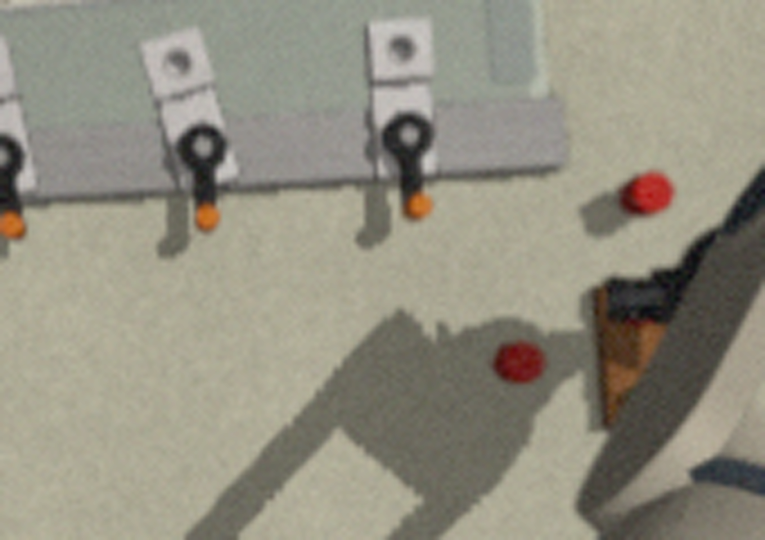

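The knob of the third clamp is now at (207,217) below its hub at (203,147), turned about 13–14° clockwise. The other clamps are unchanged. Now the descent to the red pin in the block.

```bash
python3 -m crank '[[-0.003,0.003,0.045,0,0,0,0.4],[-0.003,0.003,0.057,0,0,0,0.4],[-0.003,0.003,0.057,0,0,0,0.4],[-0.003,0.003,0.057,0,0,0,0.4]]' >/dev/null; python3 to.py 440.6 -358.8 56 4
```

```text
t9.00 pos [ 442.2 -358.6  111.2] rpy [-3.141  0.     0.071] F [-0.4  0.6  0.4] M [0.04 0.01 0.02] open0.595 grip0.0 q [-0.68  0.44  1.86  0.    0.84  0.82]
shift m [-0.0016  0.0001  0.0552] turn [-0.     0.     0.001]
```

```bash
python3 -m crank '[[-0.001,0,0.025,0,0,0,0.4],[-0.001,0,0.045,0,0,0,0.4],[-0.001,0,0.055,0,0,0,0.4],[-0.001,0,0.055,0,0,0,0.4],[-0.001,0,0.055,0,0,0,0.4]]' >/dev/null; python3 to.py 440.6 -358.8 56 4
python3 - <<'E'
from h import *
crop("side",225,230,160,120,5,"c4")
E
```

```text
t9.50 pos [ 441.3 -359.7   56.7] rpy [ 3.141e+00 -1.000e-03  7.000e-02] F [-0.7  0.   0.7] M [0.04 0.04 0.01] open0.603 grip0.0 q [-0.69  0.52  1.89  0.    0.73  0.81]
shift m [-0.0006 -0.001   0.0007] turn [ 0.001 -0.001  0.   ]
```

View pics/c4.png

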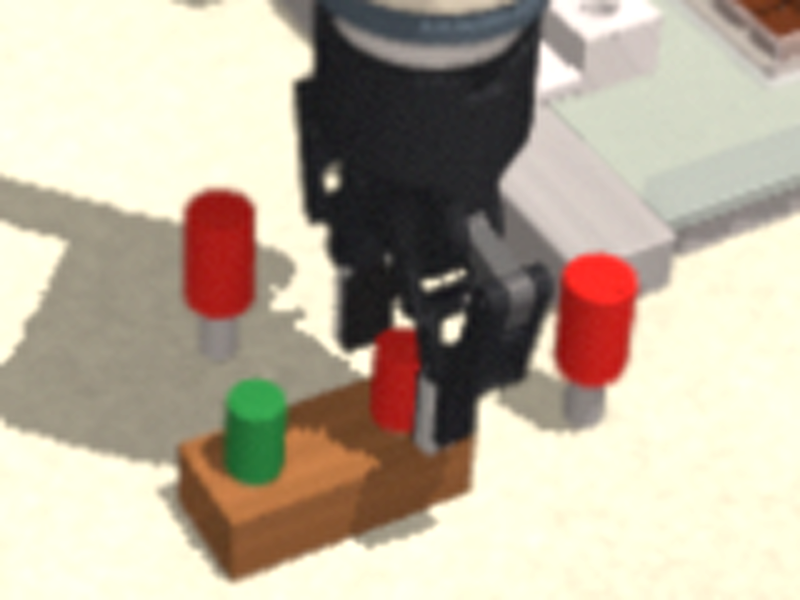

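The red pin head at (397,380) sits between the near finger (450,410) and the far one (360,310), clear of the block and the green pin. Closing.

```bash
python3 -m crank '[[0,0,0,0,0,0,0.85],[0,0,0,0,0,0,0.85],[0,0,0,0,0,0,0.85],[0,0,0,0,0,0,0.85],[0,0,0,0,0,0,0.85]]' 35; python3 to.py
```

```text
clock: 10.05
eef_pos: [441.0, -359.7, 56.5]
tcp_rot: [3.141, -0.001, 0.07]
contact_force: [-0.3, 0.5, 6.5]
opening: 0.242
grasp_force: 34.0
t10.05 pos [ 441.  -359.7   56.5] rpy [ 3.141e+00 -1.000e-03  7.000e-02] F [-0.3  0.5  6.5] M [0.15 0.09 0.05] open0.242 grip34.0 q [-0.69  0.52  1.89  0.    0.73  0.81]
```

```bash
python3 -m crank '[[0,0,-0.01,0,0,0,0.85],[0,0,-0.04,0,0,0,0.85],[0,0,-0.08,0,0,0,0.85],[0,0,-0.12,0,0,0,0.85],[0,0,-0.12,0,0,0,0.85]]'|tail -2; python3 to.py 606.6 -43.7 176 16.7
```

```text
opening: 0.242
grasp_force: 35.1
t10.55 pos [ 443.1 -361.4  181.7] rpy [ 3.135 -0.007  0.07 ] F [-0.5 -0.  -0.1] M [ 0.01 -0.06 -0.01] open0.242 grip35.1 q [-0.69  0.34  1.82 -0.    0.97  0.81]
shift m [ 0.1852 -0.3056  0.005 ] turn [ 0.007 -0.006 -0.222]
```

```bash
python3 -m crank '[[0.02,-0.034,0,0,0,-0.04,0.85],[0.045,-0.072,0,0,0,-0.08,0.85],[0.068,-0.112,0,0,0,-0.12,0.85],[0.091,-0.15,0,0,0,-0.16,0.85],[0.114,-0.188,0,0,0,-0.2,0.85]]' >/dev/null;  python3 to.py 606.6 -43.7 176 16.7
```

```text
t11.05 pos [ 541.5 -162.2  175.6] rpy [-3.141  0.     0.271] F [ 0.8 -0.5 -0. ] M [-0.03 -0.01  0.03] open0.247 grip35.1 q [-0.29  0.34  1.83 -0.    0.97  1.01]
shift m [ 0.0945 -0.0967 -0.0004] turn [-0.    0.   -0.02]
```

```bash
python3 -m crank '[[0.026,-0.026,0,0,0,-0.01,0.85],[0.050,-0.050,0,0,0,-0.02,0.85],[0.07,-0.07,0,0,0,-0.02,0.85],[0.085,-0.087,0,0,0,-0.02,0.85],[0.093,-0.095,0,0,0,-0.02,0.85]]' >/dev/null; python3 -m crank '[[0,0,0.02,0,0,0,0.85],[0,0,0.04,0,0,0,0.85],[0,0,0.05,0,0,0,0.85],[0,0,0.05,0,0,0,0.85],[0,0,0.05,0,0,0,0.85]]' >/dev/null; python3 to.py 606.6 -43.7 120 16.7; python3 - <<'E'
from h import *
f=crop("side",260,150,100,75,8,"c5")
s=r.sense();p=s["eef_pos"]
print(((proj(f,[p-[0,0,48.5],[606.4,-43.7,60],[607,-43.3,60]])+.5-[260,150])*8).round(0))
E
```

```text
t12.05 pos [605.6 -47.9 126. ] rpy [3.142 0.    0.289] F [ 0.  -0.   0.4] M [0.01 0.02 0.01] open0.250 grip35.0 q [-0.08  0.47  1.77 -0.    0.9   1.2 ]
shift m [ 0.0021 -0.0038  0.006 ] turn [ 0.     0.    -0.002]
[[400. 334.]
 [392. 378.]
 [393. 377.]]
```

View pics/c5.png

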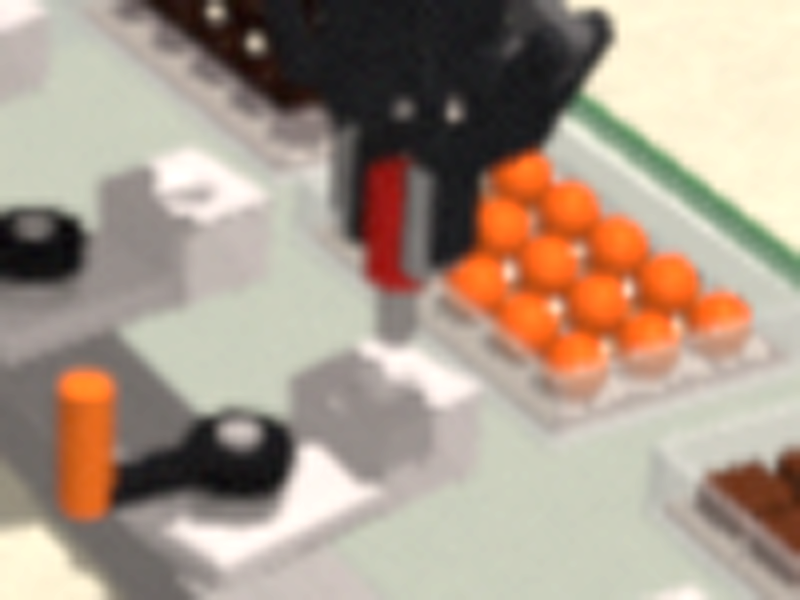

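The stem end is at (395,340), upright, just above the block, whose hole should be at about (392,378). Centre it, then lower in small steps.

```bash
python3 -m crank '[[0.002,-0.004,0,0,0,0,0.85],[0.002,-0.004,0.006,0,0,0,0.85],[0.002,-0.004,0.013,0,0,0,0.85],[0.002,-0.004,0.013,0,0,0,0.85],[0.002,-0.004,0.013,0,0,0,0.85]]' >/dev/null; python3 to.py 606.6 -43.7 108 16.7
```

```text
t12.60 pos [606.1 -43.1 112.2] rpy [-3.141e+00  1.000e-03  2.900e-01] F [ 0.5  0.1 -1.1] M [0.02 0.02 0.  ] open0.242 grip35.1 q [-0.07  0.48  1.78  0.    0.88  1.21]
shift m [0.0003 0.0007 0.0042] turn [-0.     0.001 -0.002]
```

```bash
python3 -m crank '[[0,0.0005,0.002,0,0,0,0.85],[0,0.0005,0.004,0,0,0,0.85],[0,0.0005,0.006,0,0,0,0.85],[0,0.0005,0.007,0,0,0,0.85]]' >/dev/null; python3 to.py 606.6 -43.7 86.5 16.7
```

```text
t13.00 pos [606.4 -43.6 105.4] rpy [-3.142  0.     0.29 ] F [-0.1  0.  -0.5] M [-0.01  0.02 -0.02] open0.240 grip35.1 q [-0.07  0.49  1.78  0.    0.87  1.21]
shift m [0.0002 0.0001 0.0189] turn [-0.     0.    -0.002]
```

Stem is 3 mm in with no contact force; carry on down.

```bash
python3 -m crank '[[0,0,0.002,0,0,0,0.85],[0,0,0.004,0,0,0,0.85],[0,0,0.006,0,0,0,0.85],[0,0,0.007,0,0,0,0.85]]' | grep -E "pos|contact"; python3 to.py
```

```text
eef_pos: [606.4, -43.6, 98.3]
contact_force: [-0.6, 0.6, -0.4]
t13.40 pos [606.4 -43.6  98.3] rpy [-3.141  0.     0.29 ] F [-0.6  0.6 -0.4] M [-0.02  0.01  0.01] open0.242 grip35.1 q [-0.07  0.5   1.79  0.    0.85  1.21]
```

```bash
python3 -m crank '[[0,0,0.003,0,0,0,0.85],[0,0,0.006,0,0,0,0.85],[0,0,0.009,0,0,0,0.85],[0,0,0.009,0,0,0,0.85]]' | grep -E "pos|contact"
python3 -m crank '[[0,0,0.001,0,0,0,0.85],[0,0,0.002,0,0,0,0.85],[0,0,0.002,0,0,0,0.85]]' | grep -E "pos|contact"
```

```text
eef_pos: [606.1, -43.6, 89.0]
contact_force: [0.6, 0.3, -1.8]
eef_pos: [606.5, -43.6, 87.6]
contact_force: [0.1, -0.1, -0.5]
```

```bash
python3 -m crank '[[0,0,0.001,0,0,0,0.85],[0,0,0.001,0,0,0,0.85]]' | grep -E "pos|contact"
python3 -m crank '[[0,0,0.001,0,0,0,0.85],[0,0,0.001,0,0,0,0.85]]' | grep -E "pos|contact"
```

```text
eef_pos: [606.5, -43.6, 86.6]
contact_force: [0.1, -1.2, -0.2]
eef_pos: [606.6, -43.6, 86.5]
contact_force: [-2.3, 0.4, 8.3]
```

Seated: 8 N upward at the expected height. Release and lift.

```bash
python3 -m crank '[[0,0,0,0,0,0,0.4],[0,0,0,0,0,0,0.4],[0,0,0,0,0,0,0.4],[0,0,0,0,0,0,0.4]]' | grep -E "pos|contact|open"
python3 -m crank '[[0,0,-0.02,0,0,0,0.4],[0,0,-0.06,0,0,0,0.4],[0,0,-0.1,0,0,0,0.4],[0,0,-0.14,0,0,0,0.4],[-0.04,0,-0.15,0,0,0,0.4]]' >/dev/null
python3 -m crank '[[-0.05,0.05,-0.03,0,0,0,0.4],[-0.1,0.1,-0.05,0,0,0,0.4],[-0.14,0.14,-0.05,0,0,0,0.4],[-0.17,0.17,-0.05,0,0,0,0.4],[-0.17,0.17,-0.05,0,0,0,0.4]]' | grep -E "pos|clock"
python3 - <<'E'
from h import *
f=crop("side",250,130,120,90,6.5,"c6")
print(((proj(f,[[606.4,-43.7,94],[606.4,-43.7,60]])+.5-[250,130])*6.5).round(0))
E
```

```text
eef_pos: [606.4, -43.6, 85.5]
contact_force: [-0.2, -0.6, 0.3]
opening: 0.602
clock: 15.9
eef_pos: [452.6, -268.1, 286.2]
[[388. 358.]
 [383. 437.]]
```

View pics/c6.png

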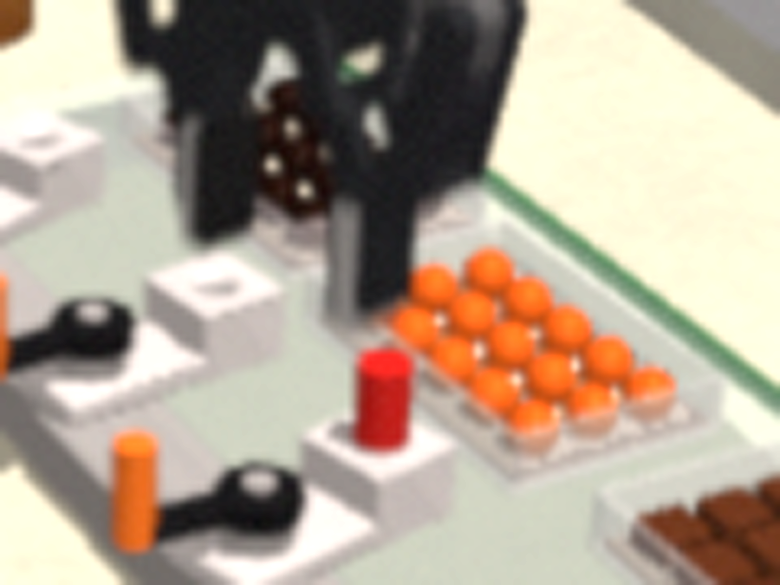

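The red pin stands upright in the third clamp's hole, head at (385,400) resting flush on the block. The lever is still turned, and the gripper is well clear.

```bash
python3 -c "
from rig import sign_off
print(sign_off())"
```

```text
the job is handed in; nothing more can be done
None
```

The loose lever was on the clamp second from the robot's right; I turned it on about 14° and left the small red pin upright and fully home in that clamp's hole. The rightmost clamp held at about 14 N, and I did not test the other two once the loose one was found. I handed the job in at about 16 s.

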